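Set the extraction fan to step four and start it

ROBOT

A 6-joint arm with a two-finger parallel gripper is mounted at the origin on the work surface. World frame = base frame: x ahead of the robot, y to its left, z up, the work surface at z = 0. Lengths are in m, angles in rad, forces in N, time in s.
With the tool pointing down it reaches from about 0.375 to 0.975 m from the base axis. Payload 3.8 kg.
Tool frame: the origin (TCP) lies at the very end of the fingers, on their centre line; the grasp point (between the pads) lies 19 mm behind it (arm.tcp_to_grasp is the distance from the TCP to the grasp point, in m); x points along the fingers, y is the direction in which the jaws open and shut, and the axes are right-handed (so a half turn about x gives the same grasp; the last joint's range is limited). The gripper opens to 88 mm and grips with 3 to 60 N. Pads are 18 mm wide; open, the fingers measure 123 mm over their backs; the gripper's body (75 mm by 187 mm) begins 45 mm behind the grasp point.
Start: joints at [1.264, 0.264, 1.604, -0, 1.274, -0.037], TCP at [0.18, 0.651, 0.239] pointing down, gripper open.
Joint ranges: [-2.63, 2.63], [-0.94, 2.18], [0.31, 2.57], [-1.31, 4.45], [0, 2.66], [-2.55, 2.55]. Speed limits (rad/s): [2.57, 2.57, 3.14, 3.14, 3.14, 3.14].

INTERFACE

Orientations are given as a unit quaternion [x, y, z, w].
In Python, from rig import arm gives the robot as it stands.
- The arm moves only by the tool apply_moves, never from a script. Its argument "moves" is one flat list of numbers, 7 for each row, row after row: the shift along the tool's x, y, z in m, then the turn, a rotation vector about the tool's x, y, z in units of 5 degrees (1.0 is 5 degrees), then the opening, from -1 (shut) to 1 (fully open). In form: [x, y, z, wx, wy, wz, fingers, x, y, z, wx, wy, wz, fingers, ...]. A call has 1 to 12 rows; each row shifts and turns the commanded pose from where the row before left it, along the tool's axes as they then stand; what a row does not reach is not made up. A row lasts 1/12 s, in which the tool goes at most 41.7 mm and 7.16 degrees, less where a joint would pass 70% of its speed; a pose out of reach is approached as far as the arm can. A call with a gripper value outside its range is refused whole. The fingers move at their own pace and stop on an object; "squeeze" is the grip in N (left out, the last holds). Time passes only in rows, so rows that do not move let the fingers close. It gives the time, the measured TCP pose, the force and the opening at its end, in the units of the state.
- arm.observe(): the state, without advancing time (a new reading comes with each control period).
- arm.read_camera(name): name is "scene" or "top"; returns a dict with "image" (384x512x3 uint8, blue, green, red), "mtx" (3x3 intrinsics, pixels), "R" (3x3) and "t" (3): a world point X has camera coordinates R X + t. Camera axes: x right, y down, z forward; pixel columns grow to the right and rows downward; lengths in m; the calibration is good to about 2 mm. A picture is of the moment at which its call begins. There is no depth.
- arm.sign_off(): hands the job in, once; it reports no verdict.
The state is a dict: "time": time; "q": joint angles; "dq": joint speeds; "tau": joint torques, N m; "tcp_pos": TCP position; "tool_rot": TCP orientation; "force": force on the tool from outside, world axes, zero at the start; "torque": the same for the moment, N m; "finger_gap": opening from 0.0 (shut) to 1.0 (fully open).
Only numpy, scipy, OpenCV 4.12 (cv2) and the standard library are available. Lean on these libraries where they do the work, as an engineer would, in place of code of your own. Each camera call takes 0.05 s, during which the arm holds its last target. There are 200 camera calls.

TASK

Get the extraction for the sanding table running: with a fingertip, push the bar of the rotary selector on the fan controller round clockwise, click by click, to step 4 (the fourth mark after the off ring) without ever turning it past that step. Once it sits in step 4, press the raised flat start button fully in and let it come out again. Do not grip the selector between the fingers, do not press the mushroom stop button, and leave the things around the controller where they are.

Things in the scene. Friction and masses are not known exactly. Their poses are not given: they have to be found in the camera images.
- controller: Grey steel fan controller fixed to the bench, panel up: 154 x 264 mm (its x, y), 85 mm high; origin at the centre of its underside. Its +x points away from the worker. Selector axis at x 0, y +58 mm; start button at x +34, y -75; stop button at x -34, y -75.
- scale (a point): Centre, on the selector's axis 3 mm above the panel, of the fixed silvery plate (100 x 100 x 3 mm) with the dark marks, 40 degrees apart, clockwise: a small ring (off), then five bars that grow longer, steps 1 to 5. Directions anticlockwise from this frame's +x (the controller's +x): off at +100 degrees, step k at 100 - 40 k, so step 4 at -60 degrees.
- selector (a joint): Selector angle, rad, growing clockwise from above: 0 at off, 0.698 per step, step 4 at 2.793; end stops just beyond off and step 5. It starts in off, step 1 or step 2. A detent resists with about 0.1 Nm; pushed past half-way to the next step it jumps there by itself and stays. The pointer end points at 100 degrees minus this angle.
- selector_axis (a point): On the selector's axis, on top of its handle, 128 mm above the bench. The handle is a black upright bar 62 mm long (31 mm each side of the axis) and 15 mm thick; its flanks reach from 13 to 43 mm above the panel, over a round hub of 42 mm diameter with its top 13.5 mm above the panel. x runs along the bar to the pointer end, z is up.
- selector_nose (a point): Middle of the pointer end of the handle (the end with a white line on its top and end face), 31 mm from the axis, 28 mm above the panel.
- start_button (a joint): How far the start button is pressed, m: 0 out, 0.006 fully in. Spring return, about 1.5 N at first and 4.5 N fully in.
- start_top (a point): Centre of the top of the start button: a flat black round cap, 27 mm diameter, standing 14.5 mm above the panel and 9.5 mm above its steel bezel (37 mm diameter). Pressed straight down.
- stop_button (a joint): How far the stop button is pressed, m: 0 out, 0.006 fully in. The same spring.
- stop_top (a point): Centre of the top of the stop button: a black mushroom head, 40 mm diameter, standing 30 mm above the panel, 68 mm from the start button.
- sanding_block: Loose cork sanding block, 65 x 120 x 36 mm; origin at the centre of its underside. To be left alone.
- wax_tin: Loose round tin, 72 mm diameter, 60 mm high; origin at the centre of its underside. To be left alone.
- dust_brush: Loose bench brush, 220 mm long, lying along its x axis. To be left alone.

How it is judged:
By the outcome, as a careful person would: the job done as asked, in the order asked, and still so for the second after the job is handed in, with the robot touching nothing.
It also fails if it takes over 51 s, if anything falls off the work surface, if the arm or the gripper's body presses on something with over 40 N, if the wrist force passes 120 N, or if a joint passes its speed limit or range.

## Working session

There is one attempt and no reset: what is moved stays moved. The work goes in short steps, Python scripts to look and compute and a tool call to move; the robot and the scene stay as the last step left them, time stands still between calls to the robot, and variables do not carry over. Pictures are saved under pics/ and viewed, about 8 in all and at most 12, crops included, and the job is handed in when it is done.

Besides the shell and the picture viewer there is one more tool, called as a command line: name --argument value ..., lists and objects as JSON in quotes. apply_moves: Moves the arm, as the interface text tells. Its arguments: {"type":"object","properties":{"moves":{"type":"array"},"squeeze":{"type":"number"}},"required":["moves"]}

```bash
mkdir -p pics; python3 - <<'E'
from rig import arm
import cv2,numpy as np
for n in("top","scene"):
    c=arm.read_camera(n); cv2.imwrite(f"pics/{n}0.png",c["image"]); np.savez(f"{n}.npz",**c)
    print(n,c["mtx"].tolist(),(-c["R"].T@c["t"]).tolist(),c["R"].round(3).tolist())
a,b=[cv2.imread(f"pics/{n}0.png") for n in("top","scene")]
print(arm.observe())
E
```

```text
top [[370.87567970591016, 0.0, 255.9182071050915], [0.0, 370.87567970591016, 187.47189816632292], [0.0, 0.0, 1.0]] [0.4755979421468856, 0.1622373623235237, 0.7889609597576615] [[0.023, -0.999, 0.022], [-0.984, -0.027, -0.173], [0.174, -0.017, -0.985]]
scene [[496.2954666463054, 0.0, 257.82635476344035], [0.0, 496.2954666463054, 188.76838152908982], [0.0, 0.0, 1.0]] [1.3807636686683833, 0.3243517448569949, 0.7971989552723487] [[-0.201, 0.98, -0.002], [0.627, 0.127, -0.769], [-0.753, -0.156, -0.639]]
{'time': 0.1, 'q': array([ 1.26411069e+00,  2.64640982e-01,  1.60524101e+00,  1.41630129e-05,
        1.27370037e+00, -3.68730224e-02]), 'dq': array([-0.00038951, -0.00068288, -0.0056307 ,  0.00149251,  0.00077317,
       -0.00049158]), 'tau': array([-9.00750092e-05, -5.03602910e+01, -3.58081055e+01,  7.30278064e-02,
        2.31149228e-02, -4.09668723e-05]), 'tcp_pos': array([0.17970671, 0.64996926, 0.2375354 ]), 'tool_rot': array([ 0.09441319,  0.70080638, -0.09579778,  0.70055646]), 'force': array([ 0.5353824 ,  0.88536545, -0.78644098]), 'torque': array([ 0.00540911,  0.00311615, -0.05198111]), 'finger_gap': 1.0013445304002064}
```

View pics/top0.png

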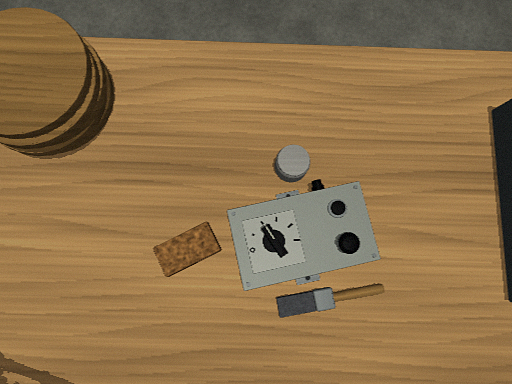

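View pics/scene0.png

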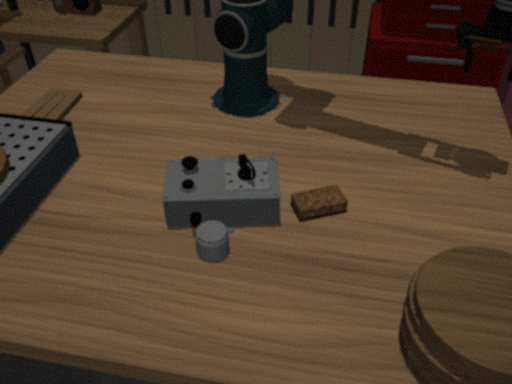

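The top picture shows the controller, with its panel corners near (227,210), (358,182), (380,258) and (245,290). The selector is near (273,240), start near (338,208) and stop near (347,243). I'll enlarge it.

```bash
python3 - <<'E'
import cv2
a=cv2.imread("pics/top0.png")[175:300,220:390]
cv2.imwrite("pics/crop.png",cv2.resize(a,None,fx=4.5,fy=4.5,interpolation=cv2.INTER_CUBIC))
E
```

```text
(no output)
```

View pics/crop.png

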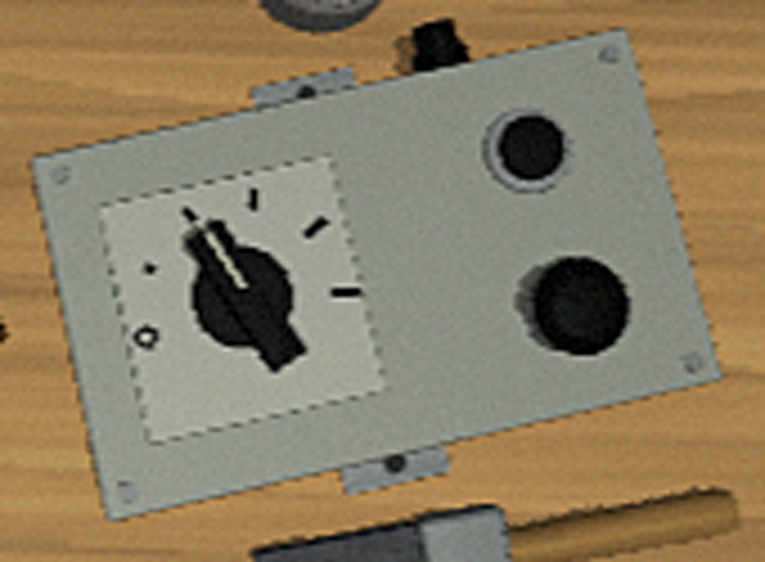

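The crop shows the off ring at (146,337) and steps 1 to 5 at (150,268), (190,215), (253,199), (316,227) and (346,293). The pointer is at step 2. Next I fit the controller pose from these points.

```bash
cat > h.py <<'E'
import numpy as np
from scipy.optimize import least_squares
from scipy.spatial.transform import Rotation as Ro
def load(n): return dict(np.load(n+".npz"))
def proj(c,X):
    p=(c["R"]@np.atleast_2d(X).T).T+c["t"]; p=p@c["mtx"].T; return p[:,:2]/p[:,2:]
def world(pose,P):
    x,y,a=pose; P=np.atleast_2d(P); c,s=np.cos(a),np.sin(a)
    return np.c_[x+c*P[:,0]-s*P[:,1],y+s*P[:,0]+c*P[:,1],P[:,2]]
E
python3 - <<'E'
from h import *
c=load("top")
P=[[.077,.132,.085],[.077,-.132,.085],[-.077,-.132,.085],[-.077,.132,.085],
[.05,.108,.088],[.05,.008,.088],[-.05,.008,.088],[-.05,.108,.088],[.034,-.075,.0995],[-.034,-.075,.115]]
uv=np.array([(35,157),(625,29),(721,378),(110,519),(100,205),(330,156),(385,390),(150,442),(531,147),(580,305)])
uv=(uv+.5)/4.5-.5+[220,175]
f=lambda p:(proj(c,world(p,P))-uv).ravel()
r=least_squares(f,[.4,.1,.2]); print(r.x,np.degrees(r.x[2])); print(r.fun.reshape(-1,2).round(2))
np.save("pose.npy",r.x)
print(world(r.x,[[0,.058,.128],[.034,-.075,.0995],[-.034,-.075,.115]]))
s=load("scene");print(proj(s,world(r.x,P)).round(0).tolist())
# tin, block, brush at bench
def back(u,v,z):
    d=c["R"].T@np.linalg.inv(c["mtx"])@[u,v,1];o=-c["R"].T@c["t"];return (o+d*(z-o[2])/d[2]).round(3)
print("tin",back(293,160,.06),"block",back(186,247,.036),"brush",back(278,305,.03),back(383,290,.02))
from rig import arm
st=arm.observe();print(Ro.from_quat(st["tool_rot"]).as_matrix().round(3))
E
```

```text
[0.51320167 0.05922462 0.24133976] 13.827749474627137
[[-1.34 -0.35]
 [ 0.6  -0.75]
 [ 0.74  0.35]
 [-0.99  0.71]
 [-0.51 -0.01]
 [-0.24 -0.38]
 [ 0.03 -0.12]
 [-0.25  0.29]
 [ 0.65 -0.2 ]
 [ 1.32  0.16]]
[[ 0.49933945  0.1155437   0.128     ]
 [ 0.56414158 -0.00547565  0.0995    ]
 [ 0.49811232 -0.0217279   0.115     ]]
[[281.0, 196.0], [161.0, 199.0], [168.0, 158.0], [276.0, 155.0], [269.0, 188.0], [225.0, 189.0], [225.0, 162.0], [267.0, 161.0], [187.0, 181.0], [189.0, 158.0]]
tin [0.663 0.076 0.06 ] block [0.484 0.286 0.036] brush [0.376 0.1   0.03 ] [ 0.408 -0.113  0.02 ]
[[-0.001  0.267  0.964]
 [-0.002  0.964 -0.267]
 [-1.    -0.002 -0.   ]]
```

```bash
cat >> h.py <<'E'
AX=np.array([.4993,.1155]); 
def state():
    from rig import arm
    s=arm.observe(); R=Ro.from_quat(s["tool_rot"]).as_matrix(); p=s["tcp_pos"]
    yaw=np.degrees(np.arctan2(R[1,1],R[0,1])); 
    q=R.T@np.r_[p[:2]-AX,0]
    print("t",round(s["time"],2),"p",p.round(4),"yaw",yaw.round(1),"down",R[:,0].round(3),"F",s["force"].round(1),"T",s["torque"].round(2),"gap",round(s["finger_gap"],3),"axisrel y,z mm",(q[1:]*1e3).round(1)); return p,R
def to(target,yaw):
    p,R=state(); y=np.radians(yaw); c,s=np.cos(y),np.sin(y)
    Rt=np.c_[[0,0,-1],[c,s,0],[s,-c,0]]
    print("shift",(R.T@(np.array(target)-p)).round(4),"turn/5deg",(np.degrees(Ro.from_matrix(R.T@Rt).as_rotvec())/5).round(2))
E
```

apply_moves --moves '[0,-0.0246,0.0276,0,0,0,-1,0,-0.0246,0.0276,0,0,0,-1,0,-0.0246,0.0276,0,0,0,-1,0,-0.0246,0.0276,0,0,0,-1,0,-0.0246,0.0276,0,0,0,-1,0,-0.0246,0.0276,0,0,0,-1,0,-0.0246,0.0276,0,0,0,-1,0,-0.0246,0.0276,0,0,0,-1,0,-0.0246,0.0276,0,0,0,-1,0,-0.0246,0.0276,0,0,0,-1,0,-0.0246,0.0276,0,0,0,-1,0,-0.0246,0.0276,0,0,0,-1]' --squeeze 20

```text
time: 1.1
tcp_pos: [0.4207, 0.276, 0.2384]
tool_rot: [0.095, 0.701, -0.095, 0.701]
force: [-0.0, 1.0, -0.0]
finger_gap: 0.116
```

```bash
python3 -c "
from h import *
to([.5009,.1526,.16],33.8)"
```

```text
t 1.1 p [0.4207 0.276  0.2384] yaw 74.5 down [-0. -0. -1.] F [-0.  1. -0.] T [ 0.02 -0.03 -0.02] gap 0.116 axisrel y,z mm [ 133.7 -118.5]
shift [ 0.0784 -0.0975  0.1101] turn/5deg [ 8.15 -0.    0.  ]
```

apply_moves --moves '[0,-0.0245,0.0277,0,0,0,-1,0,-0.0245,0.0277,0,0,0,-1,0,-0.0245,0.0277,0,0,0,-1,0,-0.0245,0.0277,0,0,0,-1,0.01,0,0,1.16,0,0,-1,0.01,0,0,1.16,0,0,-1,0.01,0,0,1.16,0,0,-1,0.01,0,0,1.16,0,0,-1,0.01,0,0,1.16,0,0,-1,0.01,0,0,1.16,0,0,-1,0.01,0,0,1.19,0,0,-1,0,0,0,0,0,0,-1]'

```text
time: 2.1
tcp_pos: [0.4991, 0.1533, 0.166]
tool_rot: [0.333, 0.625, -0.335, 0.622]
force: [-0.2, 0.9, -0.6]
finger_gap: 0.008
```

```bash
python3 - <<'E'
from h import *
to([.5009,.1526,.108],33.8)
from rig import arm
import cv2
a=arm.read_camera("top")["image"][150:300,200:390]
b=arm.read_camera("scene")["image"][110:230,140:320]
a=cv2.resize(a,(570,450),interpolation=2);b=cv2.resize(b,(675,450),interpolation=2)
cv2.imwrite("pics/a1.png",a);cv2.imwrite("pics/b1.png",b)
E
```

```text
t 2.1 p [0.4991 0.1533 0.166 ] yaw 33.6 down [-0.005 -0.001 -1.   ] F [-0.2  0.9 -0.6] T [-0.    0.03  0.02] gap 0.008 axisrel y,z mm [ 20.8 -31.5]
shift [0.0579 0.0014 0.0016] turn/5deg [-0.03 -0.02  0.05]
```

View pics/b1.png

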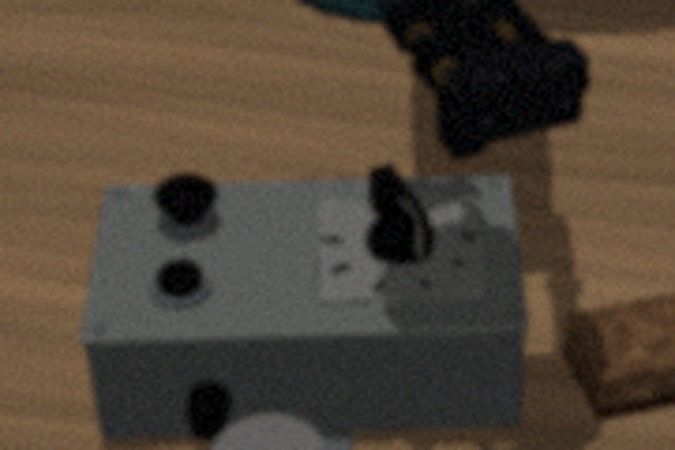

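The scene crop shows the selector near (400,220), the gripper up and right of it, and nothing touching.

```bash
python3 -c "
from h import *
s=load('scene');k=lambda X:((proj(s,X)-[140,110])*3.75).round()
print(k([.499,.153,.166]),k([.499,.153,.23]),k([.4993,.1155,.128]))
t=load('top');print((proj(t,[.499,.153,.166])-[200,150])*3)"
```

```text
[[459. 144.]] [[460.  52.]] [[398. 189.]]
[[161.07762185 265.89032355]]
```

View pics/a1.png

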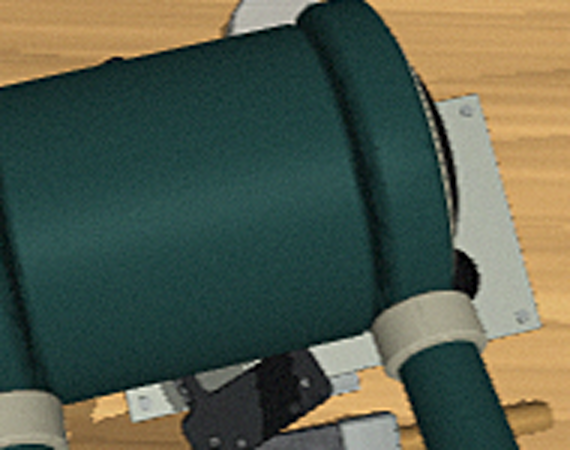

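The arm blocks the top view. In the scene picture the fingertip bottom at about (460,150) matches the projected tip, so I descend.

apply_moves --moves '[0.0145,0.001,0,0,0,0,-1,0.0145,0,0,0,0,0,-1,0.0145,0,0,0,0,0,-1,0.0145,0,0,0,0,0,-1,0,0,0,0,0,0,-1,0,0,0,0,0,0,-1]'

```text
time: 2.7
tcp_pos: [0.5017, 0.1543, 0.1107]
tool_rot: [0.332, 0.624, -0.333, 0.624]
force: [0.4, 0.8, 0.0]
finger_gap: 0.007
```

```bash
python3 -c "
from h import *
to([.5009,.1526,.108],33.8)"
```

```text
t 2.7 p [0.5017 0.1543 0.1107] yaw 33.9 down [-0.001 -0.    -1.   ] F [0.4 0.8 0. ] T [-0.06  0.01  0.01] gap 0.007 axisrel y,z mm [ 23.6 -30.9]
shift [ 0.0027 -0.0016  0.001 ] turn/5deg [ 0.02 -0.    0.01]
```

apply_moves --moves '[0.001,-0.001,0.003,0,0,0,-1,0.001,0,0.003,0,0,0,-1,0,0,0.003,0,0,0,-1,0,0,0.002,0,0,0,-1,0,0,0.001,0,0,0,-1,0,0,0.001,0,0,0,-1,0,0,0.001,0,0,0,-1,0,0,0,0,0,0,-1]'

```text
time: 3.37
tcp_pos: [0.5091, 0.1427, 0.1091]
tool_rot: [0.334, 0.624, -0.333, 0.624]
force: [-0.6, 2.9, 1.8]
finger_gap: 0.006
```

```bash
python3 -c "
from h import *
state()"
```

```text
t 3.37 p [0.5091 0.1427 0.1091] yaw 33.8 down [ 0.     0.001 -1.   ] F [-0.6  2.9  1.8] T [0.38 0.18 0.  ] gap 0.006 axisrel y,z mm [ 23.2 -17.1]
```

Contact at d≈17 mm with about 2.5 N. Now the first click, along the arc.

apply_moves --moves '[0,0.0007,0.001,0.5,0,0,-1,0,0.0007,0.001,0.5,0,0,-1,0,0.0007,0.001,0.5,0,0,-1,0,0.0007,0.001,0.5,0,0,-1,0,0.0007,0.001,0.5,0,0,-1,0,0.0007,0.001,0.5,0,0,-1,0,0.0007,0.001,0.5,0,0,-1,0,0.0007,0.001,0.5,0,0,-1,0,0,0,0,0,0,-1]'

```text
time: 4.12
tcp_pos: [0.5177, 0.138, 0.1091]
tool_rot: [0.437, 0.556, -0.436, 0.556]
force: [0.2, 3.0, 2.0]
finger_gap: 0.008
```

```bash
python3 -c "
from h import *
state()"
```

```text
t 4.12 p [0.5177 0.138  0.1091] yaw 13.7 down [ 0.001  0.001 -1.   ] F [0.2 3.  2. ] T [ 0.36  0.08 -0.03] gap 0.008 axisrel y,z mm [ 23.2 -17.5]
```

apply_moves --moves '[0,0.0007,0.001,0.5,0,0,-1,0,0.0007,0.001,0.5,0,0,-1,0,0,0,0,0,0,-1]'

```text
time: 4.37
tcp_pos: [0.5193, 0.1353, 0.1087]
tool_rot: [0.46, 0.537, -0.46, 0.537]
force: [0.2, -0.1, -0.1]
finger_gap: -0.001
```

```bash
python3 -c "
from h import *
state()
from rig import arm
import cv2
b=arm.read_camera('scene')['image'][130:220,200:320]
cv2.imwrite('pics/b2.png',cv2.resize(b,None,fx=6,fy=6,interpolation=2))"
```

```text
t 4.37 p [0.5193 0.1353 0.1087] yaw 8.8 down [ 0.    -0.001 -1.   ] F [ 0.2 -0.1 -0.1] T [-0.06  0.06  0.  ] gap -0.001 axisrel y,z mm [ 22.8 -16.5]
```

View pics/b2.png

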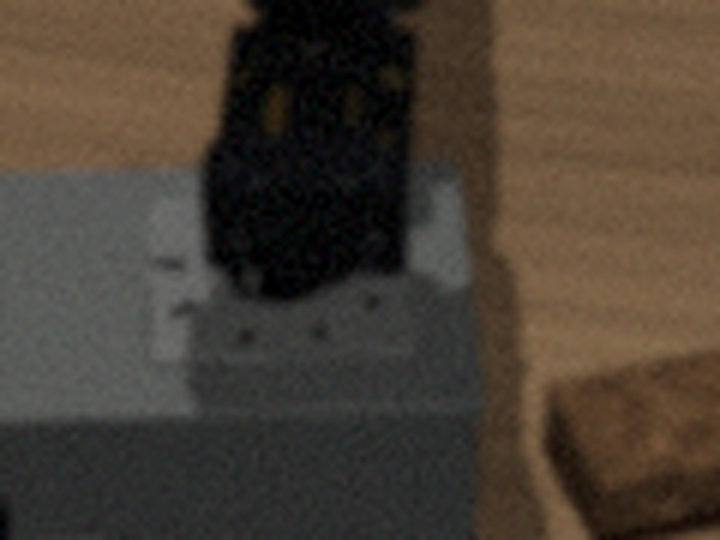

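The force dropped to zero, and the white line at about (252,280) points at the step 3 mark at (245,335). So the first click is done. I push on to just short of the next half-way point.

apply_moves --moves '[0,0.0007,0.001,0.5,0,0,-1,0,0.0007,0.001,0.5,0,0,-1,0,0.0007,0.001,0.5,0,0,-1,0,0.0007,0.001,0.5,0,0,-1,0,0.0007,0.001,0.5,0,0,-1,0,0.0007,0.001,0.5,0,0,-1,0,0.0007,0.001,0.5,0,0,-1,0,0.0007,0.001,0.5,0,0,-1,0,0.0007,0.001,0.5,0,0,-1,0,0.0007,0.001,0.5,0,0,-1,0,0.0007,0.001,0.5,0,0,-1,0,0.0007,0.001,0.5,0,0,-1]'

```text
time: 5.42
tcp_pos: [0.5259, 0.1238, 0.1084]
tool_rot: [-0.584, -0.4, 0.584, -0.399]
force: [-0.6, 3.6, -0.8]
finger_gap: 0.003
```

```bash
python3 -c "
from h import *
state()"
```

```text
t 5.42 p [0.5259 0.1238 0.1084] yaw -21.2 down [-0.001  0.001 -1.   ] F [-0.6  3.6 -0.8] T [ 0.52  0.13 -0.04] gap 0.003 axisrel y,z mm [ 21.8 -17.4]
```

In contact and about 5° before half-way. I take small steps and watch the force.

apply_moves --moves '[0,0.0007,0.001,0.5,0,0,-1,0,0.0007,0.001,0.5,0,0,-1,0,0,0,0,0,0,-1]'

```text
time: 5.67
tcp_pos: [0.5268, 0.1206, 0.1085]
tool_rot: [-0.6, -0.374, 0.6, -0.374]
force: [-0.6, 0.4, -0.3]
finger_gap: 0.006
```

```bash
python3 -c "
from h import *
state()"
```

```text
t 5.67 p [0.5268 0.1206 0.1085] yaw -26.2 down [-0. -0. -1.] F [-0.6  0.4 -0.3] T [-0.13  0.02  0.03] gap 0.006 axisrel y,z mm [ 22.4 -16.7]
```

The force is gone, so it likely jumped to step 4. I back off, lift, and head towards the start button.

apply_moves --moves '[0,0,-0.004,0,0,0,-1,0,0,-0.008,0,0,0,-1,-0.015,0,0,0,0,0,-1,-0.02,0,0,0,0,0,-1,-0.02,0,0,0,0,0,-1,0,0,0,0,0,0,-1]'

```text
time: 6.17
tcp_pos: [0.5353, 0.1326, 0.168]
tool_rot: [0.602, 0.373, -0.598, 0.375]
force: [0.7, 0.2, 0.3]
finger_gap: 0.003
```

```bash
python3 -c "
from h import *
to([.5641,-.0055,.16],-26.2)"
```

```text
t 6.17 p [0.5353 0.1326 0.168 ] yaw -26.1 down [ 0.007  0.001 -1.   ] F [0.7 0.2 0.3] T [-0.04  0.06  0.02] gap 0.003 axisrel y,z mm [ 24.8 -31.2]
shift [0.0081 0.0866 0.1113] turn/5deg [ 0.02 -0.05 -0.07]
```

apply_moves --moves '[0,0.0173,0.0223,0,0,0,-1,0,0.0173,0.0223,0,0,0,-1,0,0.0173,0.0223,0,0,0,-1,0,0.0173,0.0223,0,0,0,-1,0,0.0173,0.0223,0,0,0,-1,0,0,0,0,0,0,-1,0,0,0,0,0,0,-1,0,0,0,0,0,0,-1]'

```text
time: 6.83
tcp_pos: [0.5602, -0.0063, 0.1629]
tool_rot: [-0.6, -0.374, 0.601, -0.373]
force: [-0.7, 0.1, 0.1]
finger_gap: 0.001
```

```bash
python3 -c "
from h import *
to([.5641,-.0055,.105],-26.2)
from rig import arm
import cv2
b=arm.read_camera('scene')['image'][120:240,150:310]
cv2.imwrite('pics/b3.png',cv2.resize(b,None,fx=5,fy=5,interpolation=2))
s=load('scene');print((proj(s,[[.5641,-.0055,.0995],state()[0]])-[150,120])*5)
P=world(np.load('pose.npy'),[[.046*np.cos(np.radians(a)),.058+.046*np.sin(np.radians(a)),.088] for a in(100,60,20,-20,-60,-100)])
print(((proj(s,P)-[150,120])*5).round())"
```

```text
t 6.83 p [ 0.5602 -0.0063  0.1629] yaw -26.2 down [-0.001  0.001 -1.   ] F [-0.7  0.1  0.1] T [-0.07  0.15  0.03] gap 0.001 axisrel y,z mm [108.4  82.4]
shift [ 0.0579  0.0032 -0.0025] turn/5deg [-0.    0.    0.02]
t 6.88 p [ 0.5602 -0.0059  0.1631] yaw -26.2 down [-0.001  0.    -1.   ] F [-1.   0.5  0.5] T [-0.14  0.14 -0.03] gap 0.008 axisrel y,z mm [108.2  82.1]
[[186.90666549 306.06538724]
 [175.23327514 186.05678522]]
[[579. 259.]
 [571. 301.]
 [519. 330.]
 [449. 332.]
 [396. 305.]
 [385. 264.]]
```

View pics/b3.png

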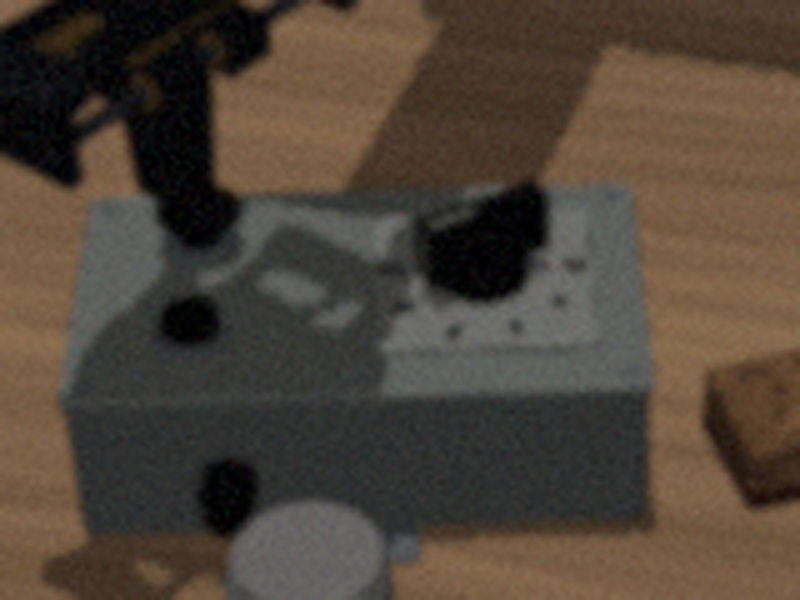

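The scene crop shows the bar's white line from about (430,222) to (480,208). I compare that with the predicted lines for each step.

```bash
python3 -c "
from h import *
s=load('scene');po=np.load('pose.npy')
for k in(3,4,5):
  a=np.radians(100-40*k)
  P=world(po,[[r*np.cos(a),.058+r*np.sin(a),.128] for r in(-.031,0,.031)])
  print(k,((proj(s,P)-[150,120])*5).round().tolist())"
```

```text
3 [[503.0, 164.0], [481.0, 202.0], [458.0, 242.0]]
4 [[539.0, 181.0], [481.0, 202.0], [422.0, 224.0]]
5 [[549.0, 208.0], [481.0, 202.0], [413.0, 197.0]]
```

Step 4 matches the prediction, (422,224) to (481,202). Now I descend over the start button.

apply_moves --moves '[0.01,0.0038,-0.002,0,0,0,-1,0.015,0,0,0,0,0,-1,0.015,0,0,0,0,0,-1,0.014,0,0,0,0,0,-1,0.003,0,0,0,0,0,-1,0,0,0,0,0,0,-1,0,0,0,0,0,0,-1]'

```text
time: 7.47
tcp_pos: [0.5649, -0.006, 0.1066]
tool_rot: [-0.6, -0.374, 0.6, -0.374]
force: [0.5, 0.3, -0.7]
finger_gap: 0.003
```

```bash
python3 -c "
from h import *
to([.565,-.0055,.0935],-26.2)"
```

```text
t 7.47 p [ 0.5649 -0.006   0.1066] yaw -26.1 down [-0.  0. -1.] F [ 0.5  0.3 -0.7] T [-0.03  0.05 -0.01] gap 0.003 axisrel y,z mm [112.4  80.1]
shift [ 0.0131 -0.0001 -0.0005] turn/5deg [0.01 0.   0.  ]
```

apply_moves --moves '[0.003,0,0,0,0,0,-1,0.003,0,0,0,0,0,-1,0.002,0,0,0,0,0,-1,0.002,0,0,0,0,0,-1,0.002,0,0,0,0,0,-1,0.001,0,0,0,0,0,-1,0,0,0,0,0,0,-1,0,0,0,0,0,0,-1]'

```text
time: 8.13
tcp_pos: [0.5655, -0.0066, 0.0943]
tool_rot: [0.601, 0.373, -0.6, 0.374]
force: [0.5, 0.4, 4.3]
finger_gap: 0.004
```

```bash
python3 -c "
from h import *
state()"
```

```text
t 8.13 p [ 0.5655 -0.0066  0.0943] yaw -26.2 down [ 0.001  0.    -1.   ] F [0.5 0.4 4.3] T [ 0.04 -0.   -0.03] gap 0.004 axisrel y,z mm [113.3  80.3]
```

Nearly in. I go on until the force rises at the bottom stop.

apply_moves --moves '[0.001,0,0,0,0,0,-1,0.001,0,0,0,0,0,-1,0,0,0,0,0,0,-1,0,0,0,0,0,0,-1]'

```text
time: 8.47
tcp_pos: [0.5655, -0.0066, 0.0938]
tool_rot: [0.601, 0.373, -0.6, 0.374]
force: [-2.9, 1.4, 13.3]
finger_gap: 0.005
```

```bash
python3 -c "
from h import *
state()"
```

```text
t 8.47 p [ 0.5655 -0.0066  0.0938] yaw -26.2 down [ 0.001  0.    -1.   ] F [-2.9  1.4 13.3] T [ 0.16  0.69 -0.04] gap 0.005 axisrel y,z mm [113.3  80.3]
```

At 13 N and z 0.0938 it is on its bottom stop. I release and lift clear.

apply_moves --moves '[-0.003,0,0,0,0,0,-1,-0.005,0,0,0,0,0,-1,-0.01,0,0,0,0,0,-1,-0.02,0,0,0,0,0,-1,-0.03,0,0,0,0,0,-1,-0.03,0,0,0,0,0,-1,0,0,0,0,0,0,-1,0,0,0,0,0,0,-1,0,0,0,0,0,0,-1,0,0,0,0,0,0,-1]'

```text
time: 9.3
tcp_pos: [0.5633, -0.0066, 0.1878]
tool_rot: [-0.599, -0.374, 0.601, -0.373]
force: [-1.3, -0.1, -0.2]
finger_gap: 0.004
```

```bash
python3 -c "
from h import *
state()
from rig import arm
import cv2
b=arm.read_camera('scene')['image'][120:240,150:310]
cv2.imwrite('pics/b4.png',cv2.resize(b,None,fx=5,fy=5,interpolation=2))"
```

```text
t 9.3 p [ 0.5633 -0.0066  0.1878] yaw -26.2 down [-0.004  0.    -1.   ] F [-1.3 -0.1 -0.2] T [-0.11  0.05 -0.04] gap 0.004 axisrel y,z mm [111.4  81.3]
```

View pics/b4.png

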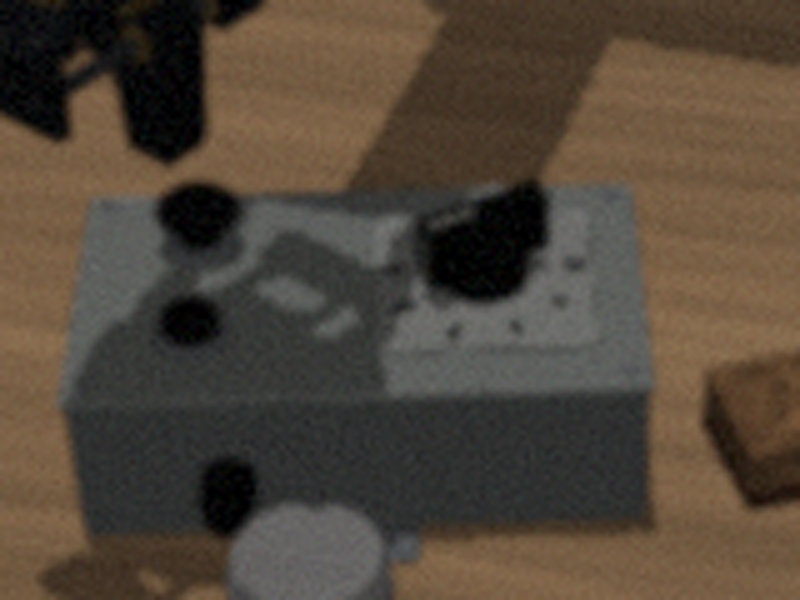

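The selector's white line is still on step 4, at about (430,222) to (475,208). The start cap at (190,320) is out again, the stop head at (200,215) is untouched, and the tin and block have not moved. The gripper is clear, so I hand in.

```bash
python3 -c "
from rig import arm
print(arm.sign_off())"
```

```text
the job is handed in; nothing more can be done
None
```

The selector is in step 4 and the start button was then pressed and released. I handed the job in at about 9.4 s of robot time.

- **Selector:** It started in step 2. With the fingers shut, I pushed the flank of the bar clockwise through two clicks. Contact was about 3 N, dropping to zero at each jump. After the second click, the white line in the scene picture matched the predicted line for step 4, and it was still there in the last picture.
- **Start button:** I pressed it at z 0.0938 m until the force rose to 13 N, so it was on its stop. I then lifted clear, and the last picture shows the cap out again.
- **Surroundings:** The stop button was not touched. The tin and block look unmoved and the gripper is clear, with forces near zero. The brush was out of view in my last pictures, so I did not check it again, but the tool never went near it.
- **Disagreement:** The pose fit left residuals of up to 1.3 px. The start cap also showed about 1.5 mm off its predicted place, which is within the calibration error. I shifted the press by about 1 mm to allow for it.

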